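Find the concealed catch of the bearing case

TASK

The blue bearing case on the bench opens with a concealed catch: one of the six identical grey plates in the row along its top panel is really a push button. Feel along the row with closed fingertips, pressing plates gently, until you find the one that gives, press it fully in so that the cover springs up by itself, then take the hand away. Do not lift or pull the cover, strike or press anything hard, or disturb the loose things around the case.

Things in the scene. Friction and masses are not known exactly. Their poses are not given: they have to be found in the camera images.
- case: Blue case bolted to the bench, 220 (x) x 260 (y) x 90 (z) mm, yaw within 0.35 rad. Origin: centre of its underside; x points from the front panel to the cover hinge, y along the plate row, z up. Flat top at z = 90 mm. Row of six plates in the front panel (x = -99 to -51 mm), cover behind it (x = -34 to 110 mm).
- row (a point): Centre of the plate row, at plate-top height: x = -75, y = 0, z = 88 mm of the case, same axes. Six identical grey plates, each 46 (x) by 35 (y) mm, 3 mm gaps, centred at y = -95, -57, -19, 19, 57, 95 mm from here; tops 2 mm below the panel around them.
- row_left (a point): Centre of the top of the leftmost plate (y = +95 mm). Five plates are stiff (rubber-backed, give under 1 mm at 10 N); one, in any of the six places and not to be told by eye, is a sprung button: it starts to give at about 2 N, is fully in (6 mm lower than the others) at about 6 N, frees the cover when 4 to 5 mm in, and comes back up when let go.
- cover (a joint): Angle of the grey cover (144 x 258 x 7 mm, flush with the case top, hinged on the edge at x = 110 mm of the case). 0 = shut and latched; grows as it opens upward. Once the catch is pressed a spring raises it by itself within about 1 s to about 0.95 rad, where it stays; it swings up next to the pressing hand. It cannot be opened while latched.
- cover_edge (a point): Middle of the cover's free front edge, on its top face: at x = -34, y = 0, z = 90 mm of the case when shut; about 100 mm higher when sprung up.
- bearing: Loose steel ball bearing lying flat, 62 mm across, 17 mm high, left (+y of the case) of the panel; origin under its centre. Leave alone.
- carton: Loose cardboard carton 80 x 60 x 50 mm, left of the cover; origin under its centre. Leave alone.
- tape: Loose orange roll of tape lying flat, 100 mm across, 30 mm high, right (-y) of the panel; origin under its centre. Leave alone.
- mug: Loose white mug, 80 mm across, 90 mm high, handle pointing away from the case, right of the cover; origin under its centre. Leave alone.
- screwdriver: Loose screwdriver lying along the case's y, in front of the case, about 50 mm off its front face; origin near its middle, underside. Leave alone.
- wrench: Loose steel wrench lying on the left of the bench; origin near its middle, underside. Leave alone.
- scanner: Loose grey and black hand scanner, 175 x 50 x 35 mm, lying on the right of the bench; origin under its handle. Leave alone.

How it is judged:
On the way:
1. the catch is pressed and the cover springs up (value of joint cover above 0.5 rad), for 0.2 s.
At the end, for the whole second after the job is handed in: the cover stands sprung up at rest (0.6 to 1.25 rad), and every loose thing is within 30 mm of where it was (value of joint cover between 0.6 and 1.25 rad and velocity of joint cover between -0.1 and 0.1 rad/s and distance of each of bearing, carton, tape, mug, screwdriver, wrench, scanner from where it was at the start of the episode below 0.03 m); the robot touches nothing.
It fails at once if the cover is lifted or pulled beyond where its spring leaves it (over 1.25 rad) (value of joint cover above 1.25 rad).
It fails at once if something is struck or pressed hard, over 100 N (contact force between any of the fingers, the arm and anything else above 100 N).
It fails at once if a loose thing is moved more than 30 mm or lifted (distance of any of bearing, carton, tape, mug, screwdriver, wrench, scanner from where it was at the start of the episode above 0.03 m).
It also fails if it takes over 48 s, if anything falls off the work surface, if the arm or the gripper's body presses on something with over 40 N, if the wrist force passes 120 N, or if a joint passes its speed limit or range.

ROBOT

A 7-joint arm with a two-finger parallel gripper is mounted at the origin on the work surface. World frame = base frame: x ahead of the robot, y to its left, z up, the work surface at z = 0. Lengths are in m, angles in rad, forces in N, time in s.
With the tool pointing down it reaches from about 0.4 to 0.925 m from the base axis. Payload 5.6 kg.
Tool frame: the origin (TCP) lies at the very end of the fingers, on their centre line; the grasp point (between the pads) lies 19 mm behind it (r.tcp_to_grasp is the z of the grasp point in the tool frame, in m); z points along the fingers, y is the line along which they close (so a half turn about z gives the same grasp; the last joint's range is limited). The gripper opens to 85 mm and grips with 20 to 120 N. Pads are 22 mm wide; open, the fingers measure 114 mm over their backs; the gripper's body (76 mm by 85 mm) begins 54 mm behind the grasp point. The pads swing forward as they close: fully open they stand 13 mm farther back than shut.
Start: joints at [-1.279, 0.468, -0.012, 1.603, 0.006, 1.071, -0.056], TCP at [0.214, 0.614, 0.231] pointing down, gripper open.
Joint ranges: [-2.53, 2.53], [-0.31, 2.02], [-1.57, 1.55], [0.28, 2.44], [-1.29, 4.43], [0.15, 1.84], [-2.92, 2.92]. Speed limits (rad/s): [2.57, 2.57, 3.14, 3.14, 3.14, 3.14, 3.14].

INTERFACE

Orientations are given as a unit quaternion [x, y, z, w].
In Python, from rig import r gives the robot as it stands. Calls block until the motion is done:
- r.movep(position, orientation): joint-space move of the TCP to a pose.
- r.move_l(position, orientation=None, feed=0.15, threshold=None): straight line of the TCP; orientation=None keeps the orientation; feed is the mean speed in m/s. With threshold (N) it stops when the force on the tool has changed by that much, and returns True; else False.
- r.set_joints(angles): joint-space move.
- r.grip(opening, strength=None): finger opening in m; strength is the grip in N (None keeps the last); returns when the fingers have stopped.
- r.pause(seconds).
- r.solve_ik(position, orientation): joint angles nearest the present ones, or None.
- r.snapshot(name): name is "side" or "top"; returns the picture (420x560x3 uint8, red, green, blue); there is no depth.
- r.camera_params(name): a dict with "fx", "fy", "cx", "cy" (pixels), "world_from_camera" (4x4, takes a point from camera to world coordinates). Camera axes: x right, y down, z forward; pixel columns grow to the right and rows downward; lengths in m; the calibration is good to about 2 mm. A picture is of the moment at which its call begins. camera_params takes no time and is no camera call.
A pose or a line that the arm cannot do raises r.Unreachable and nothing moves.
- r.close_job(): hands the job in; it is judged then, once.
Readings, each from a call of its own:
- r.current_time(): time.
- r.current_qpos(): joint angles.
- r.current_qd(): joint speeds.
- r.current_joint_efforts(): joint torques, N m.
- r.current_ee_pos(): TCP position.
- r.current_eef_rot(): TCP orientation.
- r.current_contact_force(): force on the tool from outside, world axes, zero at the start.
- r.current_torque(): the same for the moment, N m.
- r.current_grip_width(): finger opening in m.
- r.current_gripper_force(): force on a finger pad.
Only numpy, scipy, OpenCV 4.12 (cv2) and the standard library are available. Lean on these libraries where they do the work, as an engineer would, in place of code of your own. Each camera call takes 0.05 s, during which the arm holds its last target. There are 200 camera calls.

## Working session

There is one attempt and no reset: what is moved stays moved. The work goes in short steps, each a Python script; the robot and the scene stay as the last script left them, time stands still between calls to the robot, and variables do not carry over. Pictures are saved under pics/ and viewed, at most 10 in all, crops included, and the job is handed in when it is done.

```bash
mkdir -p pics
python3 - <<'E'
from rig import r
import cv2,numpy as np
for n in("top","side"):
    im=r.snapshot(n); cv2.imwrite(f"pics/{n}0.png",im[:,:,::-1]); p=r.camera_params(n); print(n,p["fx"],p["cx"],p["cy"],np.round(p["world_from_camera"],3).tolist())
print(r.current_eef_rot(),r.current_time(),r.current_ee_pos())
E
```

```text
top 390.92336418438845 276.09787409770365 209.36319622952263 [[0.029, -0.994, 0.107, 0.463], [-0.999, -0.032, -0.02, 0.012], [0.023, -0.107, -0.994, 1.3], [0.0, 0.0, 0.0, 1.0]]
side 459.88248284577264 285.6059471132728 215.89814938134566 [[0.942, -0.192, 0.276, 0.172], [-0.336, -0.524, 0.783, -1.202], [-0.005, -0.83, -0.558, 0.962], [0.0, 0.0, 0.0, 1.0]]
[ 1.66654622e-01  9.86015004e-01 -8.01893028e-04 -7.48176337e-05] 0.1 [0.21347781 0.61342412 0.2304191 ]
```

View pics/top0.png

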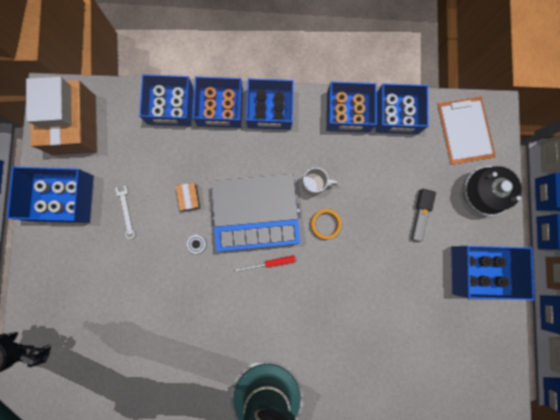

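View pics/side0.png

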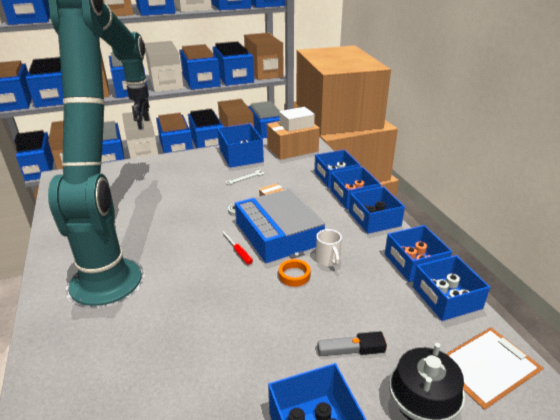

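The top view shows the case at cols 213–300, rows 175–252, with its plate row from about (227,240) to (290,233). In the side view the row runs from about (249,207) to (272,232). Next I'll measure the plates.

```bash
cat > h.py <<'E'
from rig import r
import cv2,numpy as np
def ray(n,uv,z):
    p=r.camera_params(n);T=np.array(p["world_from_camera"])
    d=T[:3,:3]@[(uv[0]-p["cx"])/p["fx"],(uv[1]-p["cy"])/p["fy"],1];o=T[:3,3]
    return o+d*(z-o[2])/d[2]
def plates(n,roi):
    x0,y0,x1,y1=roi;im=cv2.imread(f"pics/{n}0.png")[y0:y1,x0:x1]
    S=6;im=cv2.resize(im,None,fx=S,fy=S,interpolation=cv2.INTER_CUBIC)
    hsv=cv2.cvtColor(im,cv2.COLOR_BGR2HSV)
    m=cv2.inRange(hsv,(100,110,40),(130,255,255))
    cs,h=cv2.findContours(m,cv2.RETR_CCOMP,cv2.CHAIN_APPROX_NONE)
    cv2.imwrite(f"pics/m_{n}.png",np.vstack([im,cv2.merge([m]*3)]))
    out=[]
    for c,k in zip(cs,h[0]):
        a=cv2.contourArea(c)
        if k[3]>=0 and a>600:
            M=cv2.moments(c);out.append((((M['m10']/a+.5)/S-.5+x0),((M['m01']/a+.5)/S-.5+y0),a))
    return out
E
python3 - <<'E'
from h import *
for n,roi in(("top",(205,165,310,262)),("side",(230,185,330,262))):
    for u,v,a in plates(n,roi): print(n,round(u,1),round(v,1),a,ray(n,(u,v),.088).round(4))
E
```

```text
top 257.2 235.6 41547.0 [0.5106 0.0443 0.088 ]
side 258.8 219.3 18554.5 [0.5132 0.0369 0.088 ]
```

View pics/m_top.png

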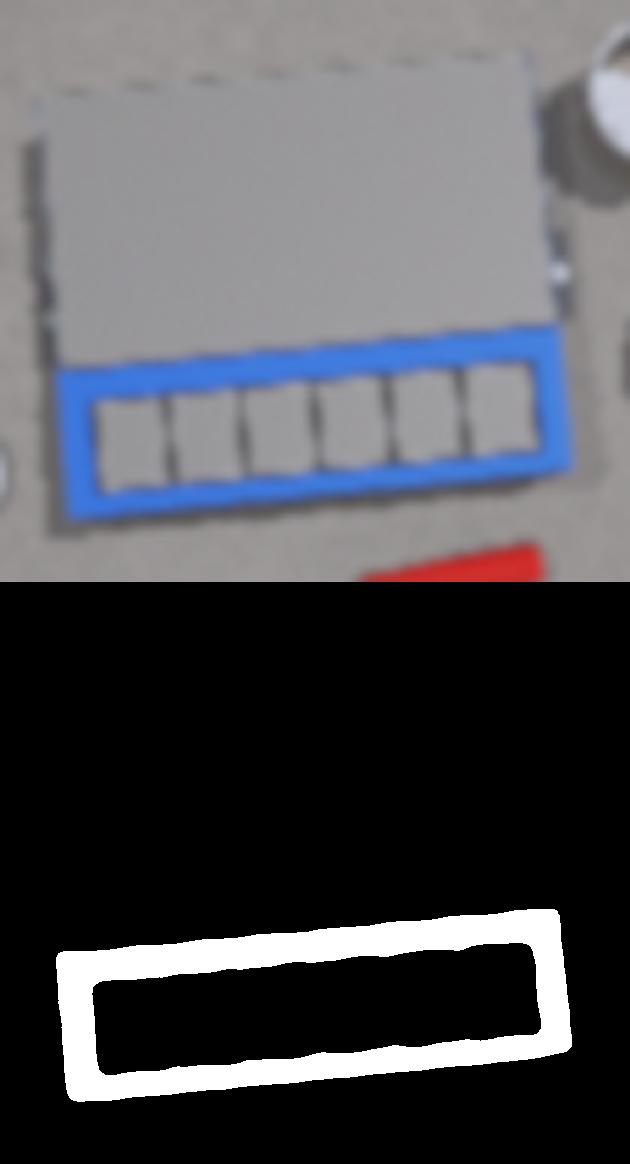

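The top mask isolates the plate window cleanly, with its centre at about (257.2,235.6). Next I'll compute the yaw, cross-check against the outer panel rim and the side view, and go above the row.

```bash
cat >> h.py <<'E'
def rects(n,roi,S=6):
    x0,y0,x1,y1=roi;im=cv2.imread(f"pics/{n}0.png")[y0:y1,x0:x1]
    im=cv2.resize(im,None,fx=S,fy=S,interpolation=cv2.INTER_CUBIC)
    m=cv2.inRange(cv2.cvtColor(im,cv2.COLOR_BGR2HSV),(100,110,40),(130,255,255))
    cs,h=cv2.findContours(m,cv2.RETR_CCOMP,cv2.CHAIN_APPROX_NONE)
    out=[]
    for hole,z in((0,.09),(1,.09)):
        c=max((c for c,k in zip(cs,h[0]) if (k[3]>=0)==hole),key=cv2.contourArea)[:,0]
        W=np.array([ray(n,((u+.5)/S-.5+x0,(v+.5)/S-.5+y0),z)[:2] for u,v in c])
        (cx,cy),(w,hh),a=cv2.minAreaRect((W*1000).astype(np.float32))
        a=np.radians(a); a=(a+np.pi/4)%(np.pi/2)-np.pi/4
        out.append((cx/1000,cy/1000,w,hh,a))
    return out
E
python3 - <<'E'
from h import *
from scipy.spatial.transform import Rotation as R
o,i=rects("top",(205,165,310,262))
print("outer",np.round(o,4),"inner",np.round(i,4)); print("side inner",np.round(rects("side",(230,185,330,262))[1],4))
yaw=(o[4]+i[4])/2;ex=np.array([np.cos(yaw),np.sin(yaw)]);ey=np.array([-ex[1],ex[0]])
c1=np.array(i[:2]);c2=np.array(o[:2])-.003*ex
print(yaw,c1,c2)
for s in(1,-1):
    y=s*np.r_[ex,0];z=np.array([0,0,-1.]);q=R.from_matrix(np.c_[np.cross(y,z),y,z]).as_quat()
    for yy in(.095,-.095): print(s,q.round(4),np.round(r.solve_ik(np.r_[c1+yy*ey,.1],q),2))
E
```

```text
outer [5.123000e-01 4.510000e-02 7.830490e+01 2.613717e+02 1.220000e-01] inner [5.106000e-01 4.380000e-02 5.030800e+01 2.298531e+02 1.249000e-01]Traceback (most recent call last):
  File "<stdin>", line 4, in <module>
  File "h.py", line 28, in rects
    W=np.array([ray(n,((u+.5)/S-.5+x0,(v+.5)/S-.5+y0),z)[:2] for u,v in c])
                ~~~^^^^^^^^^^^^^^^^^^^^^^^^^^^^^^^^^^^^^
  File "h.py", line 4, in ray
    p=r.camera_params(n);T=np.array(p["world_from_camera"])
ValueError: time passes only in moves, steps and waits
```

View pics/m_side.png

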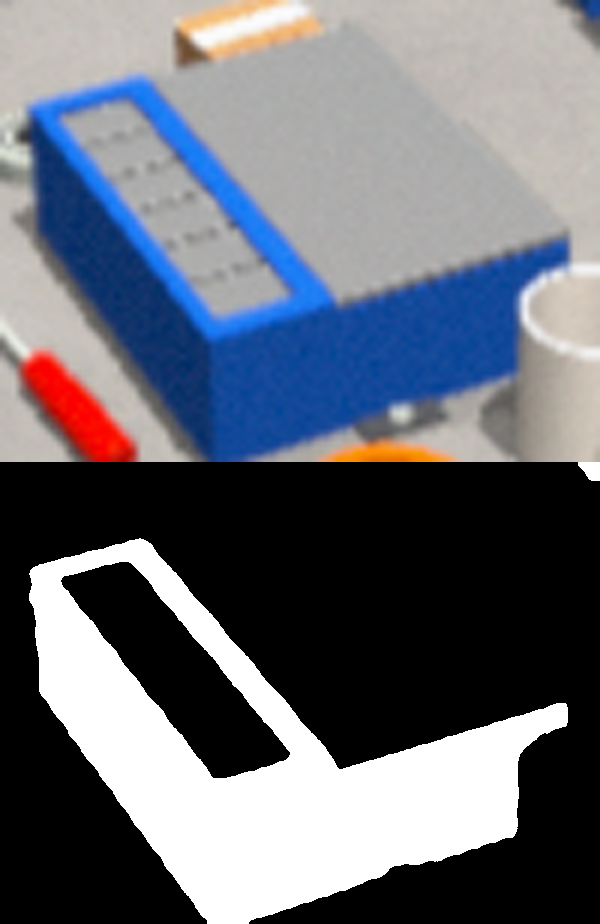

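The side mask is clean too, with the window running from (62,580) to (290,755) in the crop. The calibration calls are limited, so I'll cache them and go on.

```bash
sed -i 's/^def ray/P={n:r.camera_params(n) for n in ("top","side")}\ndef ray/; s/p=r.camera_params(n);T/p=P[n];T/' h.py
cat > g.py <<'E'
from h import *
from scipy.spatial.transform import Rotation as R
o,i=rects("top",(205,165,310,262)); s_=rects("side",(230,185,330,262))[1]
yaw=(o[4]+i[4])/2;ex=np.array([np.cos(yaw),np.sin(yaw)]);ey=np.array([-ex[1],ex[0]])
c1=np.array(i[:2]);c2=np.array(o[:2])-.003*ex;c3=np.array(s_[:2])
c=.35*c1+.35*c2+.3*c3
y=np.r_[ex,0];z=np.array([0,0,-1.]);q=R.from_matrix(np.c_[np.cross(y,z),y,z]).as_quat()
def at(yy,zz): return np.r_[c-.003*ex+yy*ey,zz]
E
python3 - <<'E'
from g import *
print(yaw,s_,c1,c2,c3,c)
for yy in(.095,-.095): print(np.round(r.solve_ik(at(yy,.1),q),2))
r.grip(0)
r.movep(at(.095,.2),q)
r.move_l(at(.095,.105),feed=.12)
print(r.current_time(),r.current_ee_pos(),r.current_contact_force())
for n in("side",): cv2.imwrite("pics/s1.png",cv2.resize(r.snapshot(n)[130:290,170:370,::-1],None,fx=3.5,fy=3.5))
E
```

```text
0.12347376880551142 (0.5117033996582031, 0.042130645751953126, 48.26765823364258, 228.20416259765625, np.float64(0.1220090884626166)) [0.51063559 0.04378778] [0.50934779 0.04471466] [0.5117034  0.04213065] [0.5105052  0.04361505]
[-0.68  0.45  0.42  2.05 -0.28  0.69  0.05]
[-0.41  0.48  0.56  2.04 -0.38  0.72  0.51]
3.8083 [0.49632563 0.13767435 0.10551137] [-0.5622301   0.47718113 -0.71431862]
```

View pics/s1.png

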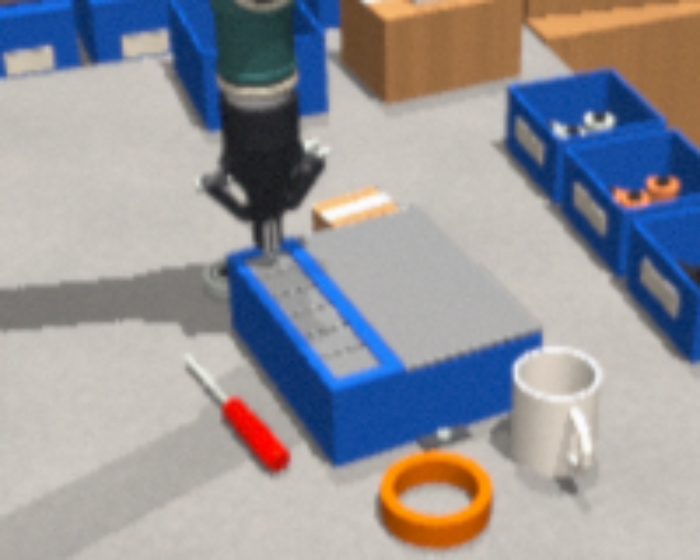

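The closed fingertips are over the leftmost plate at about (268,255) in the crop, clear of the panel rim. The two views agree to 2 mm, so I'll start feeling along the row.

Run:
```python
from g import *
for yy in(.095,.057,.019,-.019,-.057,-.095):
    r.move_l(at(yy,.100),feed=.1)
    hit=r.move_l(at(yy,.0795),feed=.015,threshold=8)
    p=r.current_ee_pos();f=r.current_contact_force()
    print(yy,hit,p.round(4),np.round(f,1),round(r.current_time(),2),flush=True)
    if p[2]<.0845 or not hit or f[2]>25: break
    r.move_l(at(yy,.100),feed=.1)
r.pause(.3)
cv2.imwrite("pics/s2.png",cv2.resize(r.snapshot("side")[130:290,170:370,::-1],None,fx=3.5,fy=3.5))
```

```text
0.095 True [0.4958 0.1376 0.0872] [-2.9 -1.4  9.2] 4.99
0.057 True [0.5005 0.0998 0.0872] [-2.3 -0.3  9.7] 6.69
0.019 True [0.5052 0.0621 0.0872] [-2.1 -0.2  9.4] 8.39
-0.019 True [0.5099 0.0244 0.0821] [-0.8 -0.8  5.4] 10.32
```

View pics/s2.png

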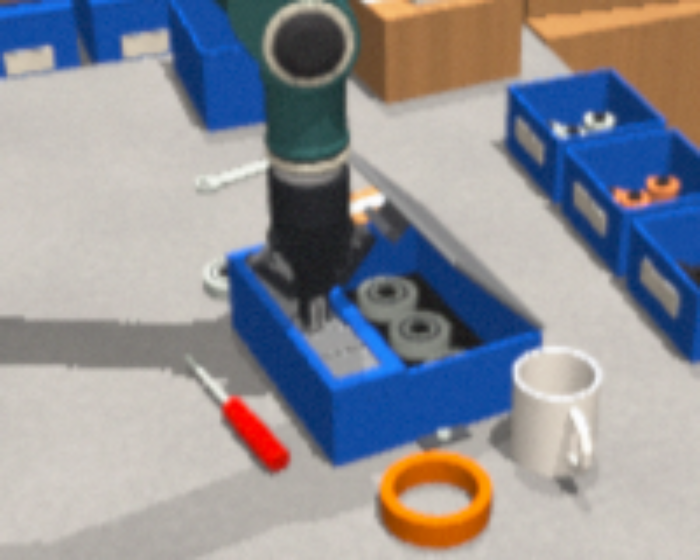

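The fourth plate gave. The cover is now up, with its edge running from about (350,155) to (540,325) and the bearings visible inside. The hand is still on the button, so I'll back away toward the robot and then up.

Run:
```python
from g import *
r.move_l(at(-.019,.105),feed=.05)
r.move_l(np.r_[at(-.019,.12)[:2]-.06*ex,.12],feed=.1)
r.move_l(np.r_[at(-.019,.12)[:2]-.06*ex,.25],feed=.12)
r.pause(1)
print(r.current_time(),r.current_ee_pos(),r.current_contact_force())
cv2.imwrite("pics/s3.png",cv2.resize(r.snapshot("side")[130:290,170:370,::-1],None,fx=3.5,fy=3.5))
```

```text
14.2833 [0.45030319 0.01699872 0.25000095] [-0.16506811 -0.36275147  0.34336484]
```

View pics/s3.png

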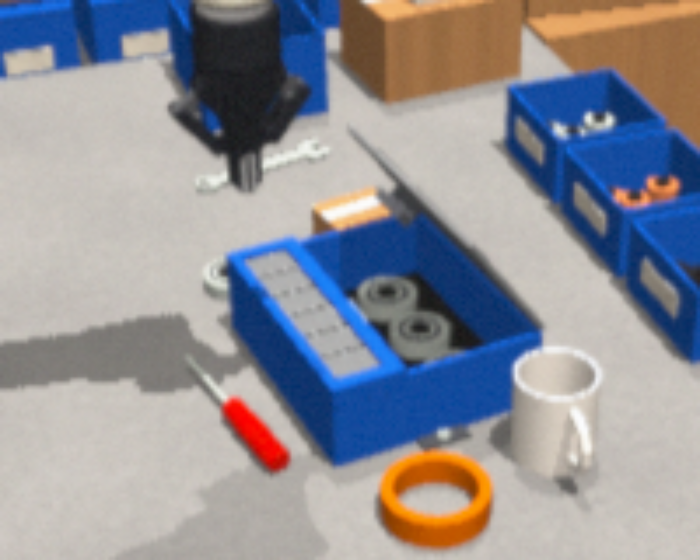

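The cover stands open, with its edge running from about (350,128) to (540,325). The hand is clear at (245,185), and the loose things in this view have not moved.

```bash
python3 -c "
from rig import r
print(r.close_job())"
```

```text
the job is handed in; nothing more can be done
None
```

The fourth plate from the left (y = -19 mm) was the button; pressing it sprang the cover up by itself, the hand is clear, nothing loose in the final view had moved, and the job was handed in at about 14 s (no verdict was returned).

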